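Roll the folding mandrel onto the fold line

ROBOT

A 6-joint arm with a two-finger parallel gripper is mounted at the origin on the work surface. World frame = base frame: x ahead of the robot, y to its left, z up, the work surface at z = 0. Lengths are in m, angles in rad, forces in N, time in s.
With the tool pointing down it reaches from about 0.425 to 0.95 m from the base axis. Payload 3.5 kg.
Tool frame: the origin (TCP) lies on the centre line of the jaws, within the pads' length; the fingertips stand 11 mm ahead of it and the grasp point (between the pads) lies 8 mm behind it; x points along the fingers, y is the direction in which the jaws open and shut, and the axes are right-handed (so a half turn about x gives the same grasp; the last joint's range is limited). The gripper opens to 85 mm and grips with 20 to 120 N. Pads are 22 mm wide; open, the fingers measure 114 mm over their backs; the gripper's body (76 mm by 85 mm) begins 54 mm behind the grasp point. The pads swing forward as they close: fully open they stand 13 mm farther back than shut.
Start: joints at [-1.253, 0.286, 1.577, -0, 1.279, -0.15], TCP at [0.304, -0.602, 0.242] pointing down, gripper open.
Joint ranges: [-2.77, 2.77], [-0.9, 2.22], [0.21, 2.48], [-1.53, 4.67], [0.24, 2.81], [-2.84, 2.84]. Speed limits (rad/s): [2.79, 2.79, 3.14, 3.14, 3.14, 3.14].

INTERFACE

Orientations are given as a unit quaternion [x, y, z, w].
In Python, from plant import ctrl gives the robot as it stands. The module is installed in compiled form; this text tells all that it offers.
- The arm moves only by the tool drive_tool, never from a script. Its argument "series" is a list of rows, each a list of 2 entries, a list of its own where there are three numbers: the shift along the tool's x, y, z in units of 50 mm (1.0 is 50 mm), then the turn, a rotation vector about the tool's x, y, z in degrees. A call has 1 to 5 rows; each row shifts and turns the pose as measured when the row begins, along the tool's axes as they then stand; what a row does not reach is not made up. A row lasts 1/10 s, in which the tool goes at most 50 mm and 8.59 degrees, less where a joint would pass 70% of its speed; a pose out of reach is approached as far as the arm can. A call is refused whole if a number of a shift passes 1 or a number of a turn 8.59, either way. A call with a gripper value outside its range is refused whole. "grip" is the gripper's target within -1 to 1 (fully open at 1, half-way at 0, shut at -1), set as the call begins (left out, the last holds). The fingers move at their own pace and stop on an object; "newtons" is the grip in N (left out, the last holds). Time passes only in rows, so rows that do not move let the fingers close. It gives the time, the measured TCP pose, the force and the opening at its end, in the units of the state.
- ctrl.get_state(): the state, without advancing time (a new reading comes with each control period).
- ctrl.read_camera(name): name is "scene" or "side" or "wrist"; returns a dict with "img" (480x640x3 uint8, red, green, blue), "camera_matrix" (3x3 intrinsics, pixels), "R" (3x3) and "t" (3): a world point X has camera coordinates R X + t. Camera axes: x right, y down, z forward; pixel columns grow to the right and rows downward; lengths in m; the calibration is good to about 2 mm. The wrist camera is an equidistant fisheye: a pixel r from the principal point sees the ray r / f radians off the axis. A picture is of the moment at which its call begins. There is no depth.
- ctrl.sign_off(): hands the job in, once; it reports no verdict.
The state is a dict: "time": time; "qpos": joint angles; "dq": joint speeds; "joint_efforts": joint torques, N m; "eef_pos": TCP position; "tcp_rot": TCP orientation; "contact_force": force on the tool from outside, world axes, zero at the start; "wrist_torque": the same for the moment, N m; "opening": opening from 0.0 (shut) to 1.0 (fully open).
Only numpy, scipy, OpenCV 4.12 (cv2) and the standard library are available. Lean on these libraries where they do the work, as an engineer would, in place of code of your own. Each camera call takes 0.05 s, during which the arm holds its last target.

TASK

On the white layout board lie a long and a short brass rod. Push the top of the long rod sideways with your fingertips so that it rolls onto the dark line, and leave it lying still along the line, centred over it, ready for a strap to be folded round it. Do not pick the rod up or drag it there without rolling, and leave the short rod and the things standing beside the board where they are.

Things in the scene. Friction and masses are not known exactly. Their poses are not given: they have to be found in the camera images.
- board: Fixed white layout board lying flat on the table, 260 mm along its own x, 380 mm along its own y, 12 mm thick; origin at the centre of its underside, z up. It may be turned on the table.
- line_mid (a point): Middle of the dark line, on the top face of the board (12 mm above the table). The line is 240 mm long and 4 mm wide, painted flat (not a groove), and runs along the board's x axis through its centre; this point's axes are those of the board.
- long_rod: Loose brass rod on the board, 28 mm in diameter, 140 mm long, about 0.3 kg; origin at its centre, 14 mm above the board top; its x runs along its length, its y and z turn as it rolls (z up at the start). It starts 65 to 110 mm to one side of the line (either side), within 3 degrees of parallel. A finger pressed on its top and moved sideways moves its centre half as far. Let go, it stops within some mm.
- short_rod: Loose plain brass rod, 28 mm in diameter but only 70 mm long, lying on the other side of the line, 65 to 110 mm from it; origin at its centre, x along its length. To be left alone.
- spool: Wooden thread spool standing on the table to the left of the board, 48 mm across, 60 mm high; origin at the centre of its underside. To be left alone.
- fittings_cup: White ceramic cup standing on the table to the right of the board, 72 mm across, 70 mm high; origin at the centre of its underside. To be left alone.
- punch: Steel hand punch standing upright on the table to the right of the board and beyond the cup, 34 mm across the foot, 90 mm high; origin at the centre of its underside. To be left alone.
Things that resemble listed ones, but are neither listed nor needed, are in the scene too. Leave any blue or purple look-alike of the long_rod alone.

How it is judged:
On the way:
1. the long rod has rolled at least a quarter turn (angle between long_rod's own z axis and vertical above 1.57 rad), for 0.05 s.
At the end, for the whole second after the job is handed in: The long rod rests still on the board, its centre within 7 mm of the line sideways and within 55 mm of the line's middle lengthways, its length within 0.12 rad of the line; the short rod is within 10 mm of where it began (y of long_rod in the frame of line_mid between -0.007 and 0.007 m and x of long_rod in the frame of line_mid between -0.055 and 0.055 m and z of long_rod in the frame of line_mid between 0.011 and 0.017 m and angle between the x axis of long_rod and the x axis of line_mid, either way round below 0.12 rad and linear speed of long_rod below 0.01 m/s and distance of short_rod from where it was at the start of the episode below 0.01 m); the robot touches nothing.
It fails at once if the long rod is lifted more than 8 mm off the board (z of long_rod in the frame of line_mid above 0.022 m).
It fails at once if the long rod falls off the board (z of long_rod in the frame of line_mid below 0.005 m).
It fails at once if the short rod is moved (distance of short_rod from where it was at the start of the episode above 0.01 m).
It fails at once if the spool, the cup or the punch is moved or tipped (distance of any of spool, fittings_cup, punch from where it was at the start of the episode above 0.01 m or angle between any of spool, fittings_cup, punch's own z axis and vertical above 0.3 rad).
It also fails if it takes over 58 s, if anything falls off the work surface, if the arm or the gripper's body presses on something with over 40 N, if the wrist force passes 120 N, or if a joint passes its speed limit or range.

## Working session

There is one attempt and no reset: what is moved stays moved. The work goes in short steps, Python scripts to look and compute and a tool call to move; the robot and the scene stay as the last step left them, time stands still between calls to the robot, and variables do not carry over. Pictures are saved under pics/ and viewed, and the job is handed in when it is done.

Besides the shell and the picture viewer there is one more tool, called after "Call:" by a JSON object that holds its "op" and its "data", one argument or row to a line. drive_tool: Moves the arm, as the interface text tells. Its arguments: {"type":"object","properties":{"series":{"type":"array"},"grip":{"type":"number"},"newtons":{"type":"number"}},"required":["series"]}

```bash
mkdir -p pics; python3 - <<'E'
from plant import ctrl
import cv2
for n in ("scene","side","wrist"):
    c=ctrl.read_camera(n); cv2.imwrite(f"pics/{n}0.png",c["img"][:,:,::-1]); 
print(ctrl.get_state())
E
```

```text
{'time': 0.15, 'qpos': array([-1.25300139e+00,  2.87014066e-01,  1.57786080e+00,  1.79588371e-05,
        1.27859390e+00, -1.49998474e-01]), 'dq': array([-1.00641748e-05, -2.02733749e-03, -3.59052500e-03,  7.22944803e-05,
        1.91204793e-04, -4.23299929e-04]), 'joint_efforts': array([ 4.55121381e-04, -4.06605935e+01, -2.93139338e+01, -1.55257308e-04,
        3.99091048e-03,  5.70006335e-06]), 'eef_pos': array([ 0.30424358, -0.60198868,  0.24121943]), 'tcp_rot': array([-0.68780331, -0.16454568,  0.68790237, -0.16322271]), 'contact_force': array([-0.30838209, -0.91672133,  0.37130581]), 'wrist_torque': array([ 0.0279314 , -0.03815714, -0.00805239]), 'opening': 1.0005815078313163}
```

View pics/scene0.png

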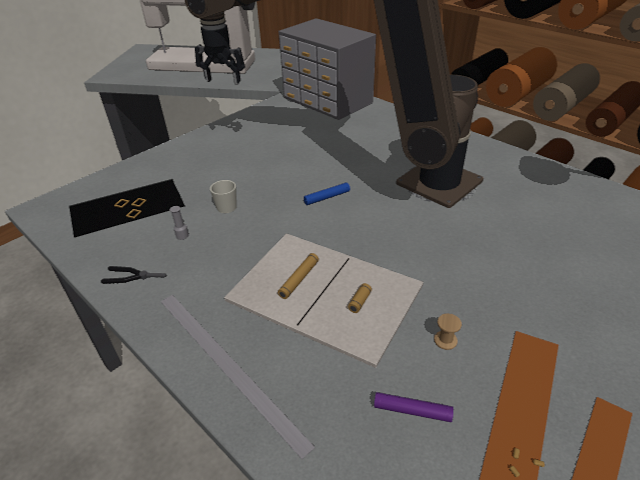

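View pics/side0.png

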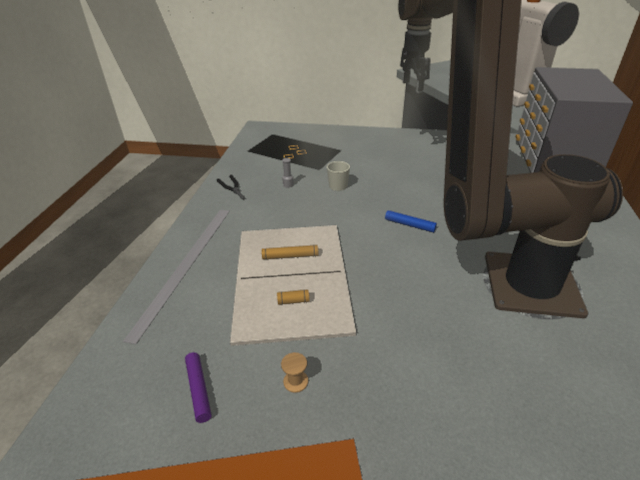

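The scene view shows two brass rods on the board. The longer is at about (299,275) and the shorter at (360,297), on the far side of the line (324,291). The blue (327,193) and purple (412,406) rods are off the board and are look-alikes. I'll confirm in enlarged crops.

```bash
python3 - <<'E'
import cv2
a=cv2.imread("pics/scene0.png")[225:365,220:430]; b=cv2.imread("pics/side0.png")[220:345,225:365]
cv2.imwrite("pics/c1.png",cv2.resize(a,None,fx=3.8,fy=3.8,interpolation=cv2.INTER_CUBIC))
cv2.imwrite("pics/c2.png",cv2.resize(b,None,fx=4.5,fy=4.5,interpolation=cv2.INTER_CUBIC))
E
```

```text
(no output)
```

View pics/c1.png

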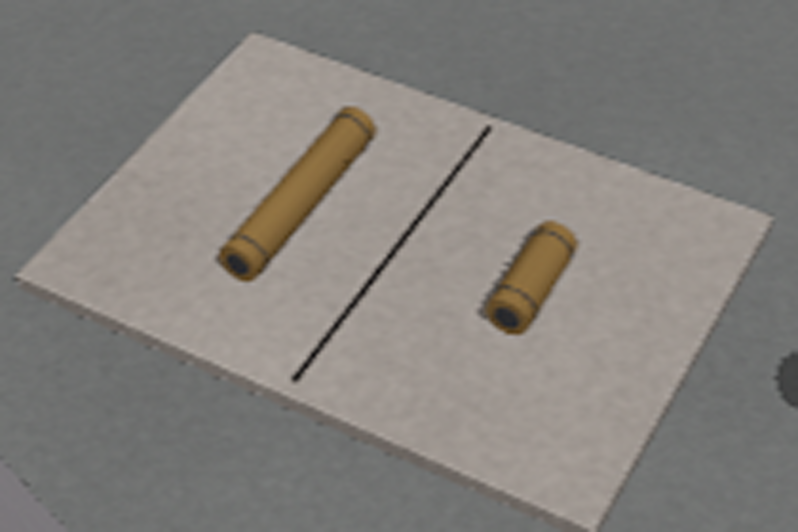

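View pics/c2.png

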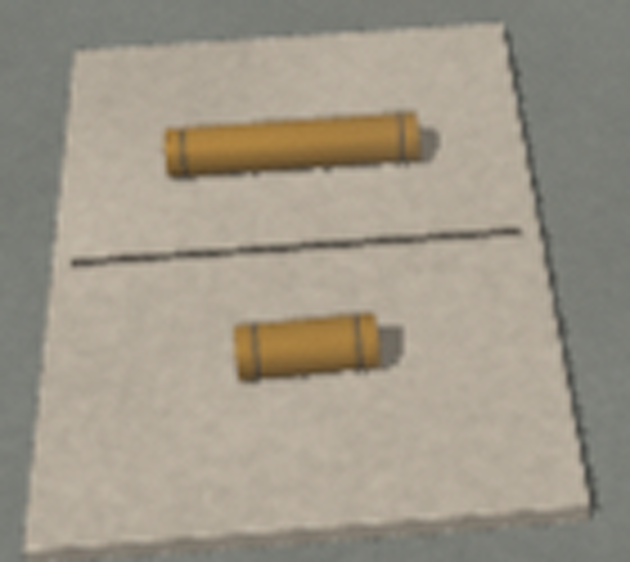

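The crops confirm it. The upper-left rod (crop 1 from (238,263) to (360,118)) is twice the length of the other and lies on the punch/cup side of the line, so it's the long_rod. Next I'll measure board and rod poses.

```bash
cat > h.py <<'E'
import numpy as np, cv2
from scipy.optimize import minimize, least_squares
def proj(c,X):
    X=np.atleast_2d(X); p=(X@c["R"].T+c["t"])@c["camera_matrix"].T; return p[:,:2]/p[:,2:]
def brass(img):
    h=cv2.cvtColor(img,cv2.COLOR_RGB2HSV); return ((h[...,1]>105)&(h[...,0]>10)&(h[...,0]<28)&(h[...,2]>50))
def cyl(x,y,yaw,L,n=24):
    a=np.linspace(0,2*np.pi,n,endpoint=False); u=np.array([np.cos(yaw),np.sin(yaw),0]); v=np.array([-u[1],u[0],0])
    r=.014*(np.cos(a)[:,None]*v+np.sin(a)[:,None]*np.array([0,0,1]))
    return np.vstack([[x,y,.026]+s*L/2*u+r for s in(-1,1)])
def fit(cams,p0,L,sh=None):
    S=4; data=[]
    for c in cams:
        q=proj(c,cyl(*p0,L)); lo=np.floor(q.min(0)-14).astype(int); hi=np.ceil(q.max(0)+14).astype(int)
        m=brass(c["img"])[lo[1]:hi[1],lo[0]:hi[0]].astype(np.uint8)
        # keep the largest connected component
        n,l,st,_=cv2.connectedComponentsWithStats(cv2.morphologyEx(m,cv2.MORPH_CLOSE,np.ones((3,3))))
        m=(l==1+st[1:,4].argmax()).astype(np.float32)
        data.append((c,lo,m))
    def cost(p):
        e=0
        for c,lo,m in data:
            q=proj(c,cyl(p[0],p[1],p[2],L))-lo
            im=np.zeros((m.shape[0]*S,m.shape[1]*S),np.uint8)
            cv2.fillConvexPoly(im,np.round(((cv2.convexHull(q.astype(np.float32))[:,0]+.5)*S-.5)*16).astype(np.int32),255,shift=4)
            e+=np.abs(cv2.resize(im,m.shape[::-1],interpolation=cv2.INTER_AREA)/255.-m).sum()/m.sum()
        return e
    s=np.array([[0,0,0],[.008,0,0],[0,.008,0],[0,0,.06]])+np.array(p0)
    r=minimize(cost,p0,method="Nelder-Mead",options=dict(initial_simplex=s,xatol=1e-5,fatol=1e-6))
    return r.x,r.fun
def unproj(c,uv,z):
    d=c["R"].T@np.linalg.inv(c["camera_matrix"])@np.r_[uv,1]; o=-c["R"].T@c["t"]; return (o+d*(z-o[2])/d[2])
E
python3 - <<'E'
from h import *
from plant import ctrl
sc=ctrl.read_camera("scene"); sd=ctrl.read_camera("side")
A=lambda p:(np.array(p)+.5)/3.8-.5+[220,225]
B=lambda p:(np.array(p)+.5)/4.5-.5+[225,220]
for nm,c,f,pts in(("scene",sc,A,[(489,128),(295,380),(255,33),(773,216),(598,530),(17,276)]),("side",sd,B,[(520,231),(72,263),(505,24),(590,507),(26,549),(76,50)])):
    P=np.array([unproj(c,f(p),.012)[:2] for p in pts]); d=P[1]-P[0]
    print(nm,P.round(4).tolist(),"line mid",P[:2].mean(0).round(4),np.hypot(*d).round(4),np.arctan2(-d[1],-d[0]).round(4),"corner mid",P[2:].mean(0).round(4))
yaw0=0
m=P[:2].mean(0)
pl=unproj(sd,B((292,146)),.026)[:2]; ps=unproj(sd,B((308,348)),.026)[:2]
d=P[0]-P[1]; yaw0=np.arctan2(d[1],d[0])
for cams in([sc,sd],[sc],[sd]):
    print("long",fit(cams,[*pl,yaw0],.14),"short",fit(cams,[*ps,yaw0],.07))
# things: base points
for n,px in(("spool",(295,383)),("cup",(339,183)),("punch",(288,184))): print(n,unproj(sd,px,0).round(3))
E
```

```text
scene [[0.4482, 0.0317], [0.6783, 0.0894], [0.4836, -0.152], [0.3916, 0.2129], [0.6415, 0.2774], [0.735, -0.0907]] line mid [0.5633 0.0605] 0.2372 -2.8956 corner mid [0.563  0.0619]
side [[0.4466, 0.0327], [0.6779, 0.0905], [0.4796, -0.1523], [0.3904, 0.2158], [0.6411, 0.2766], [0.7326, -0.0912]] line mid [0.5622 0.0616] 0.2385 -2.8968 corner mid [0.5609 0.0622]
long (array([ 0.57975917, -0.00657768, -2.88179003]), np.float64(0.351793744042879)) short (array([ 0.53899186,  0.14548706, -2.87456978]), np.float64(0.37835014651427534))
long (array([ 0.57916199, -0.00730335, -2.87889873]), np.float64(0.19259494788906553)) short (array([ 0.53882969,  0.14435653, -2.85266192]), np.float64(0.22760784313725488))
long (array([ 0.57893737, -0.00664856, -2.89765769]), np.float64(0.15387787913739473)) short (array([ 0.53845427,  0.14568893, -2.86743163]), np.float64(0.13379280867660415))
spool [0.493 0.345 0.   ]
cup [ 0.505 -0.394  0.   ]
punch [ 0.666 -0.367  0.   ]
```

```bash
cat >> h.py <<'E'
from scipy.spatial.transform import Rotation as Ro
YAW=.2454; U=np.array([np.cos(YAW),np.sin(YAW),0]); V=np.array([-U[1],U[0],0]); MID=np.array([.5627,.061,.012])
def togo(s,target_uvz):
    "target in board frame u,v and z above board top; tool x down, tool y along +-U"
    R=Ro.from_quat(s["tcp_rot"]).as_matrix()
    T=MID+target_uvz[0]*U+target_uvz[1]*V+[0,0,target_uvz[2]]
    best=None
    for sg in(1,-1):
        x=np.array([0,0,-1.]); y=sg*U; Rt=np.c_[x,y,np.cross(x,y)]
        rv=np.degrees(Ro.from_matrix(R.T@Rt).as_rotvec())
        if best is None or np.linalg.norm(rv)<np.linalg.norm(best): best=rv
    p=s["eef_pos"]-MID
    print("t",round(s["time"],2),"uvz mm",(np.array([p@U,p@V,p[2]])*1e3).round(1),"F",s["contact_force"].round(1),"open",round(s["opening"],2))
    print("axes in uvz\n",np.array([U,V,[0,0,1]])@R)
    print("shift units",(R.T@(T-s["eef_pos"])/.05).round(3),"turn deg",best.round(2),"q",s["qpos"].round(2))
E
python3 - <<'E'
from h import *
from plant import ctrl
np.set_printoptions(suppress=True,precision=3)
togo(ctrl.get_state(),(0,-.075,.12))
E
```

```text
t 0.25 uvz mm [-411.8 -580.5  229.7] F [ 0.3 -0.3 -0.5] open 1.0
axes in uvz
 [[-0.     0.221 -0.975]
 [ 0.001 -0.975 -0.221]
 [-1.    -0.001 -0.   ]]
shift units [  2.203  -8.043 -10.262] turn deg [-77.26  -0.05   0.04] q [-1.25  0.29  1.58  0.    1.28 -0.15]
```

Call:
{"op": "drive_tool", "data": {
  "series": [
    [[0,-0.61,-0.78],[0,0,0]],
    [[0,-0.61,-0.78],[0,0,0]],
    [[0,-0.61,-0.78],[0,0,0]],
    [[0,-0.61,-0.78],[0,0,0]],
    [[0,-0.61,-0.78],[0,0,0]]
  ]
}}

```text
time: 0.75
eef_pos: [0.4088, -0.3783, 0.2396]
tcp_rot: [-0.689, -0.16, 0.689, -0.16]
contact_force: [0.1, 0.7, 0.4]
opening: 0.999
```

Call:
{"op": "drive_tool", "data": {
  "series": [
    [[0,-0.61,-0.78],[0,0,0]],
    [[0,-0.61,-0.78],[0,0,0]],
    [[0,-0.61,-0.78],[0,0,0]],
    [[0,-0.61,-0.78],[0,0,0]],
    [[0,-0.61,-0.78],[0,0,0]]
  ]
}}

```text
time: 1.25
eef_pos: [0.516, -0.1523, 0.2403]
tcp_rot: [0.689, 0.159, -0.688, 0.16]
contact_force: [0.7, -0.1, 0.9]
opening: 1.0
```

Call:
{"op": "drive_tool", "data": {
  "series": [
    [[0,0,0],[-8.5,0,0]],
    [[0,0,0],[-8.5,0,0]],
    [[0,0,0],[-8.5,0,0]],
    [[0,0,0],[-8.5,0,0]],
    [[0,0,0],[-8.5,0,0]]
  ]
}}

```text
time: 1.75
eef_pos: [0.5181, -0.1434, 0.2402]
tcp_rot: [0.582, 0.402, -0.581, 0.402]
contact_force: [-0.0, 0.3, 1.3]
opening: 1.002
```

Call:
{"op": "drive_tool", "data": {
  "series": [
    [[0,0,0],[-8.5,0,0]],
    [[0,0,0],[-8.5,0,0]],
    [[0,0,0],[-8.5,0,0]],
    [[0,0,0],[-8.5,0,0]]
  ]
}}

```text
time: 2.15
eef_pos: [0.5177, -0.143, 0.2399]
tcp_rot: [0.438, 0.556, -0.436, 0.556]
contact_force: [0.1, 0.5, 0.3]
opening: 0.999
```

```bash
cat > go.py <<'E'
import sys
from h import *
from plant import ctrl
np.set_printoptions(suppress=True,precision=3)
togo(ctrl.get_state(),[float(a)/1e3 for a in sys.argv[1:4]])
E
python3 go.py 0 -75 70
```

```text
t 2.15 uvz mm [ -93.2 -186.9  227.9] F [0.1 0.5 0.3] open 1.0
axes in uvz
 [[ 0.002  1.    -0.007]
 [ 0.001 -0.007 -1.   ]
 [-1.     0.002 -0.001]]
shift units [ 3.164  1.843 -2.247] turn deg [-0.38 -0.06 -0.1 ] q [-0.46 -0.02  1.92  0.    1.24 -0.7 ]
```

Call:
{"op": "drive_tool", "data": {
  "series": [
    [[0,0.46,-0.56],[0,0,0]],
    [[0,0.46,-0.56],[0,0,0]],
    [[0,0.46,-0.56],[0,0,0]],
    [[0,0.46,-0.56],[0,0,0]],
    [[0.3,0,0],[-0.4,0,0]]
  ]
}}

```text
time: 2.65
eef_pos: [0.5837, -0.0096, 0.2275]
tcp_rot: [0.437, 0.555, -0.434, 0.559]
contact_force: [0.4, -0.9, 0.8]
opening: 1.0
```

Call:
{"op": "drive_tool", "data": {
  "series": [
    [[0.7,0,0],[0,0,0]],
    [[0.7,0,0],[0,0,0]],
    [[0.7,0,0],[0,0,0]],
    [[0.7,0,0],[0,0,0]],
    [[0,0,0],[0,0,0]]
  ]
}}

```text
time: 3.15
eef_pos: [0.5823, -0.0105, 0.0799]
tcp_rot: [0.435, 0.557, -0.434, 0.56]
contact_force: [-0.6, 0.3, -0.4]
opening: 1.001
```

```bash
python3 go.py 0 -75 50; python3 - <<'E'
from plant import ctrl
import cv2
s=ctrl.read_camera("side")["img"][200:350,200:400,::-1]; cv2.imwrite("pics/s1.png",cv2.resize(s,None,fx=4,fy=4,interpolation=cv2.INTER_CUBIC))
w=ctrl.read_camera("wrist")["img"][:,:,::-1]; cv2.imwrite("pics/w1.png",w)
E
```

```text
t 3.15 uvz mm [  1.6 -74.2  67.9] F [-0.6  0.3 -0.4] open 1.0
axes in uvz
 [[ 0.004  1.     0.003]
 [-0.003  0.003 -1.   ]
 [-1.     0.004  0.003]]
shift units [ 0.358 -0.034  0.016] turn deg [ 0.17  0.15 -0.22] q [-0.19  0.27  1.92 -0.    0.95 -0.44]
```

View pics/s1.png

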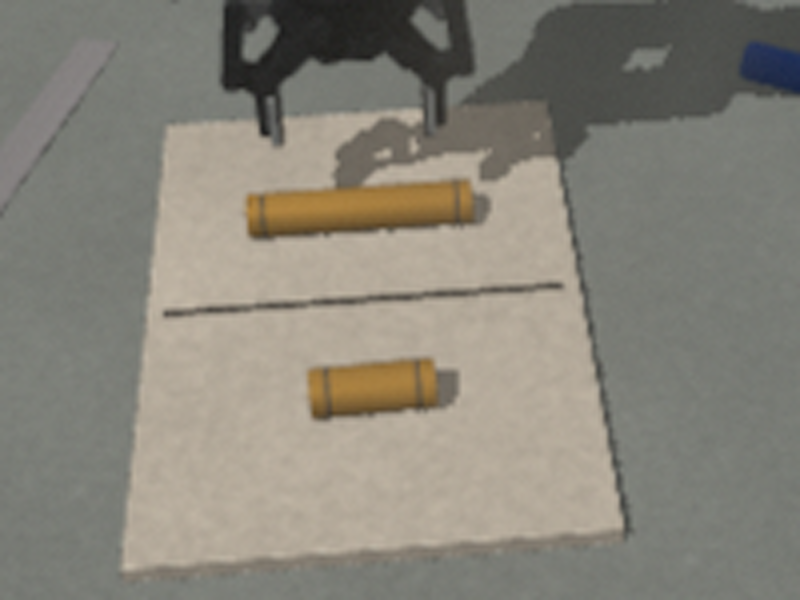

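View pics/w1.png

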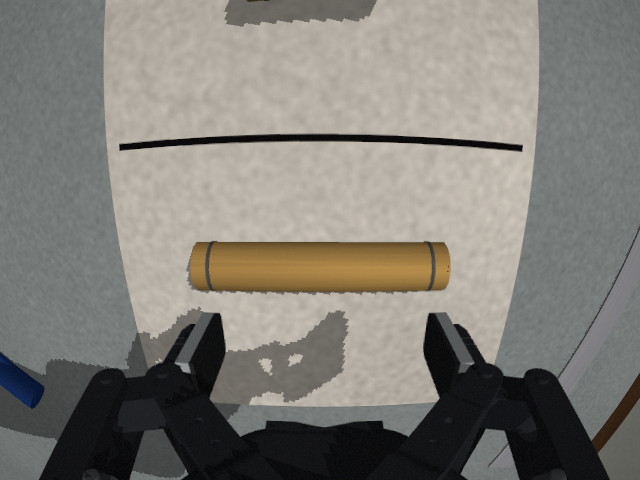

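The side view shows the fingertips (270,135) and (435,130) above and behind the long rod. The wrist view shows the rod (190–450, 266) parallel to the line (120–522, ~140), with fingers well within its length. Now I'll lower to find contact.

Call:
{"op": "drive_tool", "data": {
  "series": [
    [[0.2,-0.03,0.08],[0,0.1,-0.2]],
    [[0.24,0,0],[0,0,0]],
    [[0.04,0,0],[0,0,0]],
    [[0,0,0],[0,0,0]]
  ]
}}

```text
time: 3.65
eef_pos: [0.591, -0.0176, 0.0671]
tcp_rot: [0.438, 0.55, -0.431, 0.565]
contact_force: [0.7, -0.3, 0.4]
opening: 1.002
```

```bash
python3 go.py 0 -78 40
```

```text
t 3.65 uvz mm [  8.3 -83.2  55.1] F [ 0.7 -0.3  0.4] open 1.0
axes in uvz
 [[ 0.021  1.     0.002]
 [-0.011  0.003 -1.   ]
 [-1.     0.021  0.011]]
shift units [ 0.297 -0.173 -0.107] turn deg [ 0.14  0.61 -1.19] q [-0.2   0.3   1.91 -0.    0.91 -0.45]
```

Call:
{"op": "drive_tool", "data": {
  "series": [
    [[0,-0.17,-0.1],[0,0.6,-1.2]]
  ]
}}

```text
time: 3.75
eef_pos: [0.582, -0.0151, 0.0676]
tcp_rot: [0.434, 0.558, -0.434, 0.558]
contact_force: [0.6, 0.7, 0.5]
opening: 1.002
```

```bash
python3 go.py 0 -78 55
```

```text
t 3.75 uvz mm [  0.3 -78.5  55.6] F [0.6 0.7 0.5] open 1.0
axes in uvz
 [[ 0.     1.     0.002]
 [-0.001  0.002 -1.   ]
 [-1.     0.     0.001]]
shift units [ 0.012 -0.005 -0.01 ] turn deg [ 0.13  0.03 -0.03] q [-0.2   0.29  1.92 -0.    0.93 -0.45]
```

Call:
{"op": "drive_tool", "data": {
  "series": [
    [[0,0,0],[0,0,0]]
  ]
}}

```text
time: 3.85
eef_pos: [0.5814, -0.0147, 0.0678]
tcp_rot: [0.434, 0.558, -0.435, 0.558]
contact_force: [0.1, -0.6, 0.0]
opening: 0.997
```

```bash
python3 go.py 0 -78 55
```

```text
t 3.85 uvz mm [ -0.3 -78.   55.8] F [ 0.1 -0.6  0. ] open 1.0
axes in uvz
 [[-0.001  1.     0.002]
 [ 0.     0.002 -1.   ]
 [-1.    -0.001 -0.   ]]
shift units [0.016 0.006 0.   ] turn deg [ 0.14 -0.    0.04] q [-0.2   0.29  1.92 -0.    0.93 -0.45]
```

Call:
{"op": "drive_tool", "data": {
  "series": [
    [[0.12,0,0],[0,0,0]]
  ]
}}

```text
time: 3.95
eef_pos: [0.5823, -0.0148, 0.063]
tcp_rot: [0.435, 0.557, -0.434, 0.559]
contact_force: [-0.3, -0.5, 1.3]
opening: 1.006
```

```bash
python3 go.py 0 -78 45
```

```text
t 3.95 uvz mm [  0.6 -78.3  51. ] F [-0.3 -0.5  1.3] open 1.01
axes in uvz
 [[ 0.002  1.     0.003]
 [-0.001  0.003 -1.   ]
 [-1.     0.002  0.001]]
shift units [ 0.121 -0.012 -0.005] turn deg [ 0.16  0.07 -0.11] q [-0.2   0.3   1.92 -0.    0.92 -0.45]
```

Call:
{"op": "drive_tool", "data": {
  "series": [
    [[0.14,-0.01,0],[0,0.1,-0.1]]
  ]
}}

```text
time: 4.05
eef_pos: [0.5819, -0.0148, 0.0559]
tcp_rot: [0.435, 0.558, -0.434, 0.558]
contact_force: [-0.4, -0.6, -0.5]
opening: 1.003
```

Call:
{"op": "drive_tool", "data": {
  "series": [
    [[0.06,0,0],[0,0,0]]
  ]
}}

```text
time: 4.15
eef_pos: [0.5815, -0.0147, 0.052]
tcp_rot: [0.434, 0.558, -0.434, 0.558]
contact_force: [1.0, -0.5, 1.1]
opening: 1.001
```

```bash
python3 go.py 0 -78 40
```

```text
t 4.15 uvz mm [ -0.2 -78.   40. ] F [ 1.  -0.5  1.1] open 1.0
axes in uvz
 [[-0.     1.     0.003]
 [ 0.001  0.003 -1.   ]
 [-1.    -0.    -0.001]]
shift units [-0.     0.004  0.001] turn deg [ 0.17 -0.05  0.01] q [-0.2   0.31  1.93  0.    0.9  -0.45]
```

Call:
{"op": "drive_tool", "data": {
  "series": [
    [[0.04,0,0],[0,0,0]]
  ]
}}

```text
time: 4.25
eef_pos: [0.5812, -0.0146, 0.0493]
tcp_rot: [0.434, 0.559, -0.434, 0.558]
contact_force: [0.5, -0.2, 0.0]
opening: 0.995
```

Call:
{"op": "drive_tool", "data": {
  "series": [
    [[0.04,0,0],[0,0,0]]
  ]
}}

```text
time: 4.35
eef_pos: [0.5811, -0.0146, 0.0468]
tcp_rot: [0.434, 0.559, -0.434, 0.557]
contact_force: [0.5, -0.2, 0.3]
opening: 0.999
```

```bash
python3 go.py 0 -78 36;python3 - <<'E'
from plant import ctrl
import cv2
s=ctrl.read_camera("side")["img"][200:320,210:370,::-1]; cv2.imwrite("pics/s2.png",cv2.resize(s,None,fx=5,fy=5,interpolation=cv2.INTER_CUBIC))
E
```

```text
t 4.35 uvz mm [ -0.5 -77.8  34.8] F [ 0.5 -0.2  0.3] open 1.0
axes in uvz
 [[-0.001  1.     0.003]
 [ 0.001  0.003 -1.   ]
 [-1.    -0.001 -0.001]]
shift units [-0.024  0.011  0.005] turn deg [ 0.18 -0.08  0.08] q [-0.2   0.32  1.93  0.    0.89 -0.45]
```

View pics/s2.png

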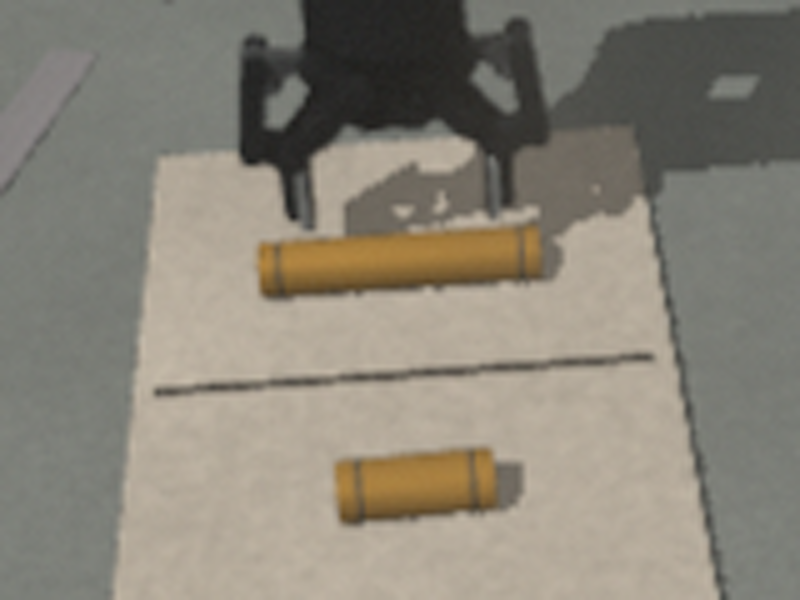

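```bash
python3 - <<'E'
from h import *
from plant import ctrl
c=ctrl.read_camera("side")
for u in(.042,-.042):
  for v in (-.067,-.078):
    for z in(.02,.03,.04): print(u,v,z,((proj(c,MID+u*U+v*V+[0,0,z])-[210,200])*5).round(0))
for u in (-.07,.07): print(((proj(c,MID+u*U-.07*V+[0,0,.028])-[210,200])*5).round(0))
E
```

```text
0.042 -0.067 0.02 [[312. 257.]]
0.042 -0.067 0.03 [[310. 241.]]
0.042 -0.067 0.04 [[308. 225.]]
0.042 -0.078 0.02 [[312. 243.]]
0.042 -0.078 0.03 [[310. 227.]]
0.042 -0.078 0.04 [[308. 211.]]
-0.042 -0.067 0.02 [[481. 245.]]
-0.042 -0.067 0.03 [[480. 230.]]
-0.042 -0.067 0.04 [[479. 214.]]
-0.042 -0.078 0.02 [[480. 231.]]
-0.042 -0.078 0.03 [[479. 216.]]
-0.042 -0.078 0.04 [[478. 200.]]
[[536. 225.]]
[[254. 244.]]
```

The tips stand at about z = 37 mm, roughly 2 mm behind the TCP, which fits "13 mm farther back when open". I expect contact at TCP z ≈ 26 mm.

Call:
{"op": "drive_tool", "data": {
  "series": [
    [[0.12,0,0],[0,0,0]]
  ]
}}

```text
time: 4.55
eef_pos: [0.5817, -0.0147, 0.0414]
tcp_rot: [0.434, 0.558, -0.434, 0.558]
contact_force: [-0.1, -0.2, 0.1]
opening: 1.002
```

Call:
{"op": "drive_tool", "data": {
  "series": [
    [[0.03,0,0],[0,0,0]]
  ]
}}

```text
time: 4.65
eef_pos: [0.5812, -0.0146, 0.0391]
tcp_rot: [0.434, 0.559, -0.434, 0.558]
contact_force: [-0.2, -1.0, -0.4]
opening: 1.0
```

Call:
{"op": "drive_tool", "data": {
  "series": [
    [[0.03,0,0],[0,0,0]]
  ]
}}

```text
time: 4.75
eef_pos: [0.5814, -0.0147, 0.0376]
tcp_rot: [0.434, 0.559, -0.434, 0.558]
contact_force: [-1.1, -0.2, 10.3]
opening: 0.997
```

```bash
python3 go.py 0 -78 26
```

```text
t 4.75 uvz mm [ -0.2 -77.9  25.6] F [-1.1 -0.2 10.3] open 1.0
axes in uvz
 [[-0.001  1.     0.003]
 [ 0.001  0.003 -1.   ]
 [-1.    -0.001 -0.001]]
shift units [-0.009  0.005  0.001] turn deg [ 0.17 -0.06  0.04] q [-0.2   0.34  1.93  0.    0.88 -0.45]
```

Call:
{"op": "drive_tool", "data": {
  "series": [
    [[0.02,0,-0.1],[0,0,0]],
    [[0.02,0,-0.1],[0,0,0]]
  ]
}}

```text
time: 4.95
eef_pos: [0.5794, -0.006, 0.0378]
tcp_rot: [0.434, 0.558, -0.435, 0.558]
contact_force: [-3.8, -0.8, 5.3]
opening: 1.0
```

```bash
python3 go.py 0 -46 25.6
```

```text
t 4.95 uvz mm [ -0.  -69.1  25.8] F [-3.8 -0.8  5.3] open 1.0
axes in uvz
 [[-0.002  1.     0.003]
 [-0.     0.003 -1.   ]
 [-1.    -0.002  0.   ]]
shift units [ 0.003  0.002 -0.462] turn deg [0.18 0.02 0.12] q [-0.18  0.33  1.93 -0.    0.88 -0.43]
```

Call:
{"op": "drive_tool", "data": {
  "series": [
    [[0.025,0,-0.12],[0,0,0]],
    [[0.025,0,-0.12],[0,0,0]],
    [[0.025,0,-0.12],[0,0,0]]
  ]
}}

```text
time: 5.25
eef_pos: [0.5754, 0.0105, 0.0377]
tcp_rot: [0.433, 0.558, -0.436, 0.558]
contact_force: [-5.1, -1.0, 7.0]
opening: 1.001
```

```bash
python3 go.py 0 -46 25.6;python3 - <<'E'
from plant import ctrl
import cv2
w=ctrl.read_camera("wrist")["img"][:,:,::-1]; cv2.imwrite("pics/w2.png",w)
E
```

```text
t 5.25 uvz mm [  0.  -52.1  25.7] F [-5.1 -1.   7. ] open 1.0
axes in uvz
 [[-0.004  1.     0.003]
 [-0.003  0.003 -1.   ]
 [-1.    -0.004  0.002]]
shift units [ 0.002  0.    -0.122] turn deg [0.19 0.14 0.22] q [-0.16  0.33  1.94 -0.    0.87 -0.4 ]
```

View pics/w2.png

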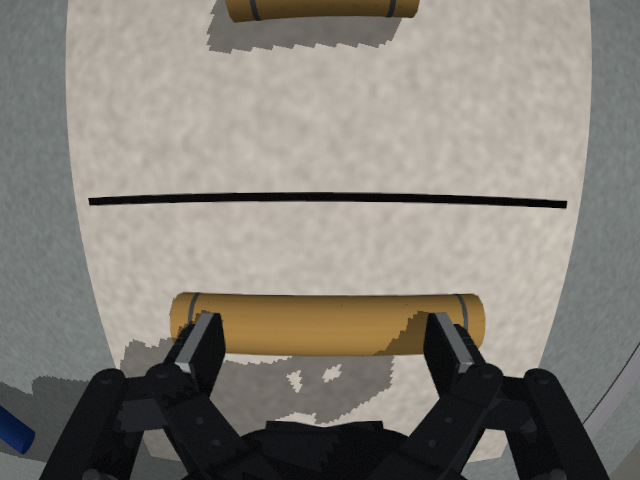

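The wrist view shows fingers on the rod's top (rod 170–485, 297–355) with the line ahead at row ~198. I'll measure the rod against the line directly from this view.

```bash
cat >> h.py <<'E'
def wproj(c,X):
    q=np.atleast_2d(X)@c["R"].T+c["t"]; rho=np.hypot(q[:,0],q[:,1]); th=np.arctan2(rho,q[:,2]); K=c["camera_matrix"]
    return np.c_[K[0,2]+K[0,0]*th*q[:,0]/rho, K[1,2]+K[1,1]*th*q[:,1]/rho]
def wfit(c,line,rod):
    """line: 2 line-end px; rod: px of 4: (left,right) on far edge, (left,right) near edge sampled at cols -> pts list [(px,side)]"""
    def pl(uv,z):  # back-project onto world z
        K=c["camera_matrix"]; d=np.array([(uv[0]-K[0,2])/K[0,0],(uv[1]-K[1,2])/K[1,1]]); th=np.hypot(*d)
        r=np.r_[d/th*np.sin(th),np.cos(th)]; o=-c["R"].T@c["t"]; r=c["R"].T@r; return o+r*(z-o[2])/r[2],o,r
    L=np.array([pl(p,.012)[0][:2] for p in line]); d=L[1]-L[0]; ang=np.arctan2(d[1],d[0])
    print("line mid",L.mean(0).round(4),"len",np.hypot(*d).round(4),"yaw",ang.round(4))
    e=d/np.hypot(*d); n=np.array([-e[1],e[0]])
    if n@V[:2]<0: n=-n
    if e@U[:2]<0: e=-e
    m=L.mean(0); rays=[pl(p,.026)[1:] for p in rod]
    def res(p):  # p: v centre, yaw rel; distance of ray to rod axis = 14 mm
        ax=np.r_[np.cos(p[1])*e+np.sin(p[1])*n,0]; ct=np.r_[m+p[0]*n,.026]
        out=[]
        for o,r in rays:
            k=np.cross(r,ax); out.append(abs((o-ct)@k/np.linalg.norm(k))-.014)
        return out
    a0=np.mean([(pl(p,.026)[0][:2]-m)@n for p in rod])
    s=least_squares(res,[a0,0],x_scale=[.01,.1]); print("rod v mm",(s.x[0]*1e3).round(2),"rel yaw",s.x[1].round(4),"res mm",(s.fun*1e3).round(2))
def wends(c,pl_r): pass
E
python3 - <<'E'
from h import *
from plant import ctrl
c=ctrl.read_camera("wrist"); print(c["camera_matrix"].round(1).tolist())
g=cv2.cvtColor(c["img"],cv2.COLOR_RGB2HSV)
for x in(235,320,410): 
    col=g[260:380,x]; print(x,[(260+i) for i in range(1,120) if (col[i,1]>110)!=(col[i-1,1]>110)])
wfit(c,[(89,201.5),(567,204.5)],[(235,296),(320,296.5),(410,296.5),(235,354),(320,355),(370,355)])
E
```

```text
[[371.6, 0.0, 324.0], [0.0, 371.6, 241.4], [0.0, 0.0, 1.0]]
235 [296, 354]
320 [297, 357]
410 [297, 355]
line mid [0.5656 0.0607] len 0.24 yaw 0.2451
rod v mm -56.17 rel yaw 0.0044 res mm [-0.74 -0.41 -0.78 -0.37 -0.99 -0.78]
```

Rolling as expected: rod at v ≈ −56 mm from −70 mm, and parallel to the line. I'll finish this stroke, lift, and step back for the next.

Call:
{"op": "drive_tool", "data": {
  "series": [
    [[0.025,0,-0.1],[0,0,0]],
    [[0.02,0,-0.07],[0,0.1,0.2]],
    [[0.01,0,0],[0,0,0]],
    [[-0.15,0,0],[0,0,0]]
  ]
}}

```text
time: 5.75
eef_pos: [0.5726, 0.0192, 0.0441]
tcp_rot: [0.433, 0.559, -0.435, 0.558]
contact_force: [-0.5, 0.1, 0.1]
opening: 1.002
```

```bash
python3 go.py 0 -60 32
```

```text
t 5.75 uvz mm [ -0.5 -42.9  32.1] F [-0.5  0.1  0.1] open 1.0
axes in uvz
 [[-0.002  1.     0.004]
 [-0.001  0.004 -1.   ]
 [-1.    -0.002  0.001]]
shift units [0.003 0.009 0.341] turn deg [0.25 0.04 0.13] q [-0.14  0.31  1.95 -0.    0.88 -0.39]
```

```bash
cat > w.py <<'E'
import sys
from h import *
from plant import ctrl
n=sys.argv[1]; c=ctrl.read_camera("wrist"); np.savez("pics/"+n+".npz",**{k:c[k] for k in("img","camera_matrix","R","t")})
im=c["img"]; cv2.imwrite("pics/"+n+".png",im[:,:,::-1]); b=(cv2.cvtColor(im,cv2.COLOR_RGB2HSV)[...,1]>110)
for x in(235,280,320,360,410):
    col=b[:,x]; print(x,[i for i in range(1,480) if col[i]!=col[i-1]])
gr=im.max(2)
for x in(110,320,550): print("dark",x,[i for i in range(60,360) if gr[i,x]<50][:12])
E
python3 w.py w3
```

```text
235 [42, 212, 213, 216, 217, 297, 354, 458, 459]
280 [43, 298, 356]
320 [42, 214, 216, 299, 356]
360 [41, 213, 214, 299, 356, 443, 444]
410 [42, 216, 217, 299, 355, 457, 458]
dark 110 [212, 213, 214, 215, 216, 217, 218]
dark 320 [210, 211, 212, 213, 214, 215, 216]
dark 550 [215, 216, 217, 218, 219, 220, 221]
```

View pics/w3.png

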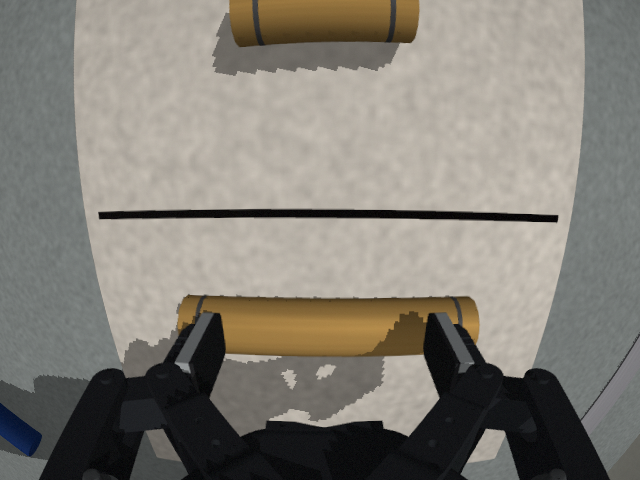

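```bash
python3 - <<'E'
from h import *
c=np.load("pics/w3.npz"); wfit(c,[(99,215.3),(557,218.6)],[(235,296.5),(320,298.5),(410,298.5),(235,354),(320,355.5),(410,355)])
E
```

```text
line mid [0.5656 0.0598] len 0.2391 yaw 0.2443
rod v mm -51.68 rel yaw -0.0021 res mm [-0.15 -0.25 -0.37  0.01 -0.62 -0.24]
```

Rod now at v ≈ −51.7 mm, parallel to within 0.002 rad. Second stroke next.

Call:
{"op": "drive_tool", "data": {
  "series": [
    [[0,0.01,0.36],[0.2,0,0.1]],
    [[0,0,0],[0,0,0]]
  ]
}}

```text
time: 6.0
eef_pos: [0.5803, 0.0005, 0.0469]
tcp_rot: [0.435, 0.556, -0.434, 0.56]
contact_force: [0.9, -0.7, 0.6]
opening: 1.001
```

```bash
python3 go.py 0 -61 25.6
```

```text
t 6.0 uvz mm [  2.4 -63.   34.9] F [ 0.9 -0.7  0.6] open 1.0
axes in uvz
 [[ 0.005  1.     0.002]
 [-0.003  0.002 -1.   ]
 [-1.     0.005  0.003]]
shift units [ 0.185 -0.049 -0.04 ] turn deg [ 0.09  0.19 -0.3 ] q [-0.17  0.32  1.93 -0.    0.88 -0.42]
```

Call:
{"op": "drive_tool", "data": {
  "series": [
    [[0.13,-0.05,-0.04],[0,0.2,-0.3]]
  ]
}}

```text
time: 6.1
eef_pos: [0.5785, 0.0009, 0.041]
tcp_rot: [0.435, 0.557, -0.434, 0.558]
contact_force: [-0.8, 0.6, 0.3]
opening: 1.0
```

Call:
{"op": "drive_tool", "data": {
  "series": [
    [[0.04,0,0],[0,0,0]]
  ]
}}

```text
time: 6.2
eef_pos: [0.5776, 0.0007, 0.0377]
tcp_rot: [0.435, 0.557, -0.435, 0.557]
contact_force: [-0.9, -0.7, 0.5]
opening: 0.998
```

```bash
python3 go.py 0 -61 25.6
```

```text
t 6.2 uvz mm [ -0.2 -62.1  25.7] F [-0.9 -0.7  0.5] open 1.0
axes in uvz
 [[ 0.     1.    -0.   ]
 [ 0.001 -0.    -1.   ]
 [-1.     0.    -0.001]]
shift units [ 0.002  0.005 -0.023] turn deg [-0.03 -0.03 -0.  ] q [-0.17  0.33  1.94  0.    0.87 -0.42]
```

Call:
{"op": "drive_tool", "data": {
  "series": [
    [[-0.02,0,-0.04],[0,0,0]]
  ]
}}

```text
time: 6.3
eef_pos: [0.5767, 0.0025, 0.038]
tcp_rot: [0.435, 0.558, -0.435, 0.557]
contact_force: [0.3, 0.4, 0.9]
opening: 1.004
```

Call:
{"op": "drive_tool", "data": {
  "series": [
    [[0.035,0,0],[0,0,0]]
  ]
}}

```text
time: 6.4
eef_pos: [0.5769, 0.0025, 0.0375]
tcp_rot: [0.435, 0.558, -0.435, 0.557]
contact_force: [-6.5, -1.7, 16.9]
opening: 1.001
```

```bash
python3 go.py 0 -25 25.6
```

```text
t 6.4 uvz mm [ -0.4 -60.2  25.5] F [-6.5 -1.7 16.9] open 1.0
axes in uvz
 [[-0.002  1.    -0.   ]
 [ 0.001 -0.    -1.   ]
 [-1.    -0.002 -0.001]]
shift units [-0.002  0.008 -0.704] turn deg [-0.03 -0.05  0.1 ] q [-0.17  0.33  1.94  0.    0.87 -0.42]
```

Call:
{"op": "drive_tool", "data": {
  "series": [
    [[0.02,0,-0.13],[0,0,0]],
    [[0.025,0,-0.13],[0,0,0]],
    [[0.025,0,-0.13],[0,0,0]],
    [[0.025,0,-0.13],[0,0.1,0.1]],
    [[0.025,0,-0.13],[0,0,0]]
  ]
}}

```text
time: 6.9
eef_pos: [0.5692, 0.0336, 0.0377]
tcp_rot: [0.434, 0.558, -0.436, 0.557]
contact_force: [-3.9, -0.3, 5.7]
opening: 1.004
```

```bash
python3 go.py 0 -25 25.6; python3 w.py w4
```

```text
t 6.9 uvz mm [ -0.4 -28.2  25.7] F [-3.9 -0.3  5.7] open 1.0
axes in uvz
 [[-0.004  1.     0.001]
 [-0.     0.001 -1.   ]
 [-1.    -0.004  0.   ]]
shift units [ 0.002  0.007 -0.064] turn deg [0.05 0.01 0.21] q [-0.12  0.32  1.96 -0.    0.87 -0.36]
235 [11, 81, 301, 358, 455, 456]
280 [7, 77, 302, 360]
320 [5, 75, 249, 250, 302, 361]
360 [5, 75, 302, 361]
410 [7, 75, 249, 251, 301, 359]
dark 110 [244, 245, 246, 247, 248, 249, 250]
dark 320 [246, 247, 248, 249, 250, 251, 252]
dark 550 [246, 247, 248, 249, 250, 251]
```

View pics/w4.png

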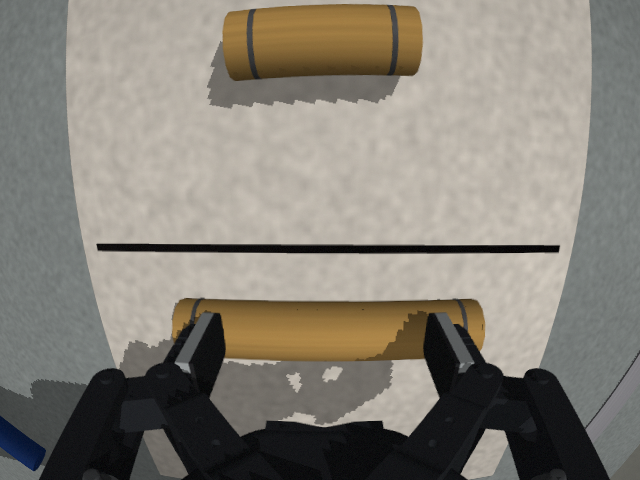

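The rod (172–485, 302–360) is now half-way and still parallel to the line at row ~248. I'll lift and step back.

Call:
{"op": "drive_tool", "data": {
  "series": [
    [[0.01,0,0],[0,0,0.1]],
    [[-0.15,0,0],[0,0,0]],
    [[0,0,0.3],[0,0,0]],
    [[0,0,0],[0,0,0]]
  ]
}}

```text
time: 7.35
eef_pos: [0.5727, 0.0202, 0.0456]
tcp_rot: [0.434, 0.559, -0.434, 0.558]
contact_force: [0.0, -0.4, -0.2]
opening: 1.001
```

```bash
python3 w.py w5; python3 - <<'E'
from h import *
c=np.load("pics/w4.npz"); wfit(c,[(97,247),(559,248.8)],[(235,300.5),(320,301.5),(410,300.5),(235,358),(320,360.5),(410,359)])
E
python3 go.py 0 -45 25.6
```

```text
235 [45, 264, 322]
280 [46, 265, 324]
320 [45, 266, 325]
360 [44, 266, 325, 444, 445]
410 [43, 265, 323]
dark 110 [214, 215, 216, 217, 218, 219]
dark 320 [211, 212, 213, 214, 215, 216, 217]
dark 550 [216, 217, 218, 219, 220, 221, 222]
line mid [0.5657 0.0598] len 0.2398 yaw 0.2442
rod v mm -34.73 rel yaw 0.0028 res mm [-0.56 -0.42 -0.37 -0.58 -0.54 -0.37]
t 7.4 uvz mm [ -0.2 -41.4  33.6] F [0.9 0.4 0.2] open 1.0
axes in uvz
 [[-0.002  1.     0.004]
 [ 0.001  0.004 -1.   ]
 [-1.    -0.002 -0.001]]
shift units [0.16  0.004 0.072] turn deg [ 0.22 -0.04  0.09] q [-0.14  0.31  1.95  0.    0.89 -0.39]
```

View pics/w5.png

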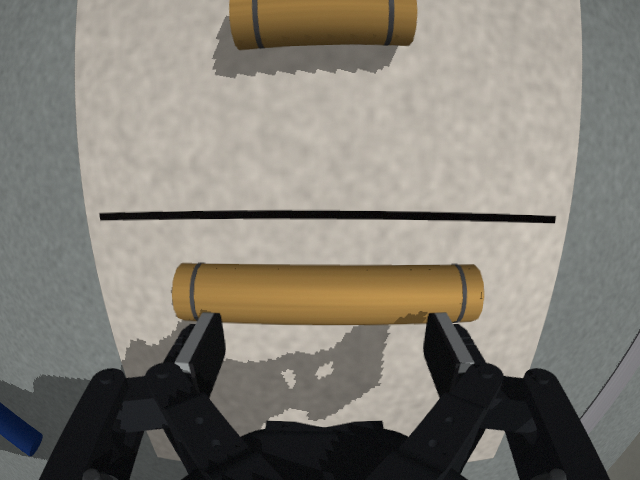

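```bash
python3 - <<'E'
from h import *
c=np.load("pics/w5.npz"); wfit(c,[(100,216.5),(555,219.5)],[(235,263.5),(320,265.5),(410,264.5),(235,322),(320,324.5),(410,322.5)])
E
```

```text
line mid [0.5657 0.0598] len 0.2396 yaw 0.2442
rod v mm -33.77 rel yaw 0.0023 res mm [-0.22 -0.79 -0.36 -0.55 -0.27 -0.67]
```

Call:
{"op": "drive_tool", "data": {
  "series": [
    [[0.1,0,0.02],[0.2,0,0.1]]
  ]
}}

```text
time: 7.5
eef_pos: [0.5734, 0.0194, 0.0409]
tcp_rot: [0.436, 0.557, -0.435, 0.558]
contact_force: [-0.1, -0.5, -1.0]
opening: 0.999
```

```bash
python3 go.py 0 -44 25.6
```

```text
t 7.5 uvz mm [  0.3 -43.   28.9] F [-0.1 -0.5 -1. ] open 1.0
axes in uvz
 [[ 0.002  1.    -0.001]
 [ 0.    -0.001 -1.   ]
 [-1.     0.002 -0.   ]]
shift units [ 0.066 -0.005  0.021] turn deg [-0.03 -0.02 -0.09] q [-0.14  0.32  1.95  0.    0.88 -0.39]
```

Call:
{"op": "drive_tool", "data": {
  "series": [
    [[0.05,0,0],[0,0,0]]
  ]
}}

```text
time: 7.6
eef_pos: [0.573, 0.0192, 0.0376]
tcp_rot: [0.436, 0.557, -0.435, 0.557]
contact_force: [-2.0, 0.5, 9.2]
opening: 0.998
```

Call:
{"op": "drive_tool", "data": {
  "series": [
    [[0.035,0,0],[0,0,0]]
  ]
}}

```text
time: 7.7
eef_pos: [0.5733, 0.0187, 0.0373]
tcp_rot: [0.435, 0.558, -0.435, 0.557]
contact_force: [-8.0, -2.1, 20.9]
opening: 1.0
```

Call:
{"op": "drive_tool", "data": {
  "series": [
    [[0.015,0,-0.13],[0,0,0]],
    [[0.025,0,-0.13],[0,0,0]],
    [[0.025,0,-0.13],[0,0,0]],
    [[0.025,0,-0.13],[0,0.1,0.1]],
    [[0.025,0,-0.13],[0,0,0]]
  ]
}}

```text
time: 8.2
eef_pos: [0.5661, 0.0482, 0.0377]
tcp_rot: [0.434, 0.558, -0.437, 0.557]
contact_force: [-3.7, -1.4, 7.3]
opening: 1.001
```

Call:
{"op": "drive_tool", "data": {
  "series": [
    [[0.01,0,0],[0,0,0.1]],
    [[-0.15,0,0],[0,0,0]],
    [[0,0,0.3],[0,0,0]],
    [[0,0,0],[0,0,0]]
  ]
}}

```text
time: 8.6
eef_pos: [0.5695, 0.0335, 0.0452]
tcp_rot: [0.434, 0.558, -0.436, 0.557]
contact_force: [-0.9, 0.2, -0.2]
opening: 1.001
```

```bash
python3 go.py 0 -27 25.6; python3 w.py w6
```

```text
t 8.6 uvz mm [ -0.1 -28.3  33.2] F [-0.9  0.2 -0.2] open 1.0
axes in uvz
 [[-0.003  1.     0.001]
 [-0.001  0.001 -1.   ]
 [-1.    -0.003  0.001]]
shift units [ 0.153  0.002 -0.026] turn deg [0.06 0.05 0.18] q [-0.12  0.3   1.95 -0.    0.89 -0.36]
235 [16, 79, 262, 320]
280 [12, 79, 262, 322]
320 [10, 77, 262, 322]
360 [10, 76, 240, 241, 262, 323, 450, 452]
410 [12, 75, 262, 321]
dark 110 [239, 240, 241, 242, 243, 244]
dark 320 [240, 241, 242, 243, 244, 245, 246]
dark 550 [241, 242, 243, 244, 245, 246]
```

View pics/w6.png

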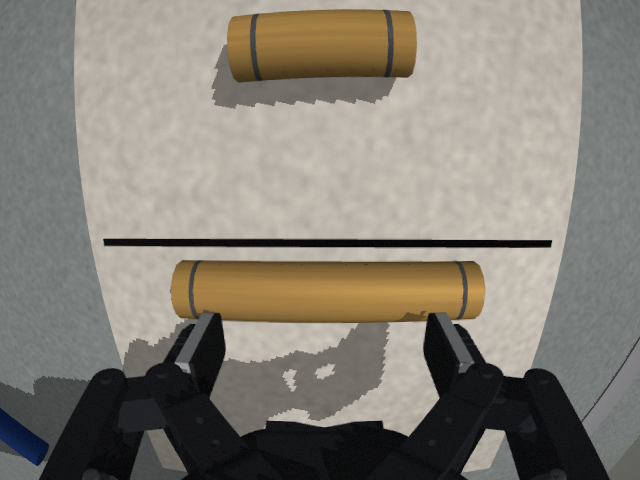

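```bash
python3 - <<'E'
from h import *
c=np.load("pics/w6.npz"); wfit(c,[(104,241.8),(551,243.8)],[(235,261.5),(320,261.5),(410,261.5),(235,320),(320,322),(410,320.5)])
E
```

```text
line mid [0.5657 0.0598] len 0.2393 yaw 0.2435
rod v mm -18.5 rel yaw 0.0041 res mm [-0.45 -0.24 -0.38 -0.47 -0.3  -0.39]
```

Call:
{"op": "drive_tool", "data": {
  "series": [
    [[0.1,0,0.02],[0,0,0.1]]
  ]
}}

```text
time: 8.75
eef_pos: [0.5701, 0.0328, 0.0404]
tcp_rot: [0.435, 0.557, -0.435, 0.558]
contact_force: [0.6, 0.2, -1.1]
opening: 1.002
```

Call:
{"op": "drive_tool", "data": {
  "series": [
    [[0.05,0,0],[0,0,0]]
  ]
}}

```text
time: 8.85
eef_pos: [0.5697, 0.0324, 0.0373]
tcp_rot: [0.435, 0.558, -0.436, 0.557]
contact_force: [-5.0, -1.2, 13.5]
opening: 1.0
```

```bash
python3 go.py 0 -27 25.6
```

```text
t 8.85 uvz mm [ -0.1 -29.4  25.3] F [-5.  -1.2 13.5] open 1.0
axes in uvz
 [[-0.002  1.    -0.   ]
 [-0.    -0.    -1.   ]
 [-1.    -0.002  0.   ]]
shift units [-0.006  0.002 -0.049] turn deg [-0.02  0.01  0.09] q [-0.12  0.32  1.96 -0.    0.87 -0.37]
```

Call:
{"op": "drive_tool", "data": {
  "series": [
    [[0.02,0,-0.145],[0,0,0]],
    [[0.025,0,-0.145],[0,0,0]],
    [[0.025,0,-0.145],[0,0,0]],
    [[0.025,0,-0.145],[0,0.1,0.1]],
    [[0.025,0,-0.14],[0,0,0]]
  ]
}}

```text
time: 9.35
eef_pos: [0.5617, 0.0651, 0.0377]
tcp_rot: [0.433, 0.558, -0.437, 0.557]
contact_force: [-5.0, -1.4, 8.0]
opening: 1.0
```

Call:
{"op": "drive_tool", "data": {
  "series": [
    [[0.015,0,0],[0,0,0.1]],
    [[0.01,0,0],[0,0,0.1]]
  ]
}}

```text
time: 9.55
eef_pos: [0.5614, 0.0658, 0.0377]
tcp_rot: [0.433, 0.558, -0.436, 0.558]
contact_force: [-2.4, 0.3, 4.6]
opening: 1.005
```

```bash
python3 go.py 0 0 25.6; python3 w.py w7
```

```text
t 9.55 uvz mm [-0.1  5.  25.7] F [-2.4  0.3  4.6] open 1.0
axes in uvz
 [[-0.003  1.     0.001]
 [-0.002  0.001 -1.   ]
 [-1.    -0.003  0.002]]
shift units [0.003 0.002 0.1  ] turn deg [0.07 0.11 0.17] q [-0.06  0.31  1.97 -0.    0.87 -0.31]
235 [95, 164, 300, 358]
280 [92, 162, 301, 360]
320 [90, 160, 301, 360]
360 [89, 159, 301, 360]
410 [90, 159, 300, 358]
dark 110 [301, 302, 303, 304, 305, 306]
dark 320 []
dark 550 []
```

View pics/w7.png

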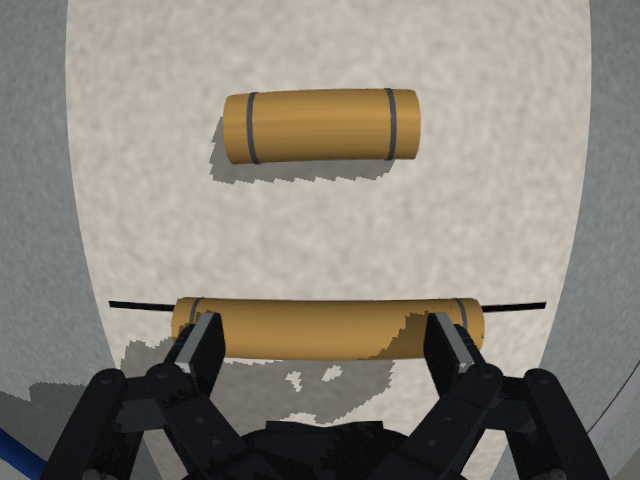

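```bash
python3 - <<'E'
from h import *
c=np.load("pics/w7.npz"); wfit(c,[(109,303.8),(546,305)],[(235,299.5),(320,300.5),(410,299.5),(235,358),(320,360),(410,358)])
E
```

```text
line mid [0.5659 0.0598] len 0.2405 yaw 0.2445
rod v mm -1.16 rel yaw 0.0056 res mm [-0.34 -0.32 -0.38 -0.34 -0.43 -0.39]
```

Call:
{"op": "drive_tool", "data": {
  "series": [
    [[-0.2,0,0],[0,0,0]],
    [[-0.3,0,0.4],[0,0,0]],
    [[0,0,0.7],[0,0,0]],
    [[0,0,0],[0,0,0]]
  ]
}}

```text
time: 10.0
eef_pos: [0.5747, 0.0122, 0.0632]
tcp_rot: [0.433, 0.559, -0.435, 0.558]
contact_force: [-0.1, 1.4, -0.5]
opening: 1.0
```

```bash
python3 go.py 0 0 25.6; python3 w.py w8
```

```text
t 10.0 uvz mm [ -0.3 -50.2  51.2] F [-0.1  1.4 -0.5] open 1.0
axes in uvz
 [[-0.004  1.     0.004]
 [-0.001  0.004 -1.   ]
 [-1.    -0.004  0.001]]
shift units [ 0.51   0.011 -1.005] turn deg [0.22 0.08 0.22] q [-0.15  0.28  1.94 -0.    0.92 -0.4 ]
235 [170, 228]
280 [37, 169, 228]
320 [35, 169, 228]
360 [34, 170, 228]
410 [171, 229]
dark 110 []
dark 320 []
dark 550 []
```

View pics/w8.png

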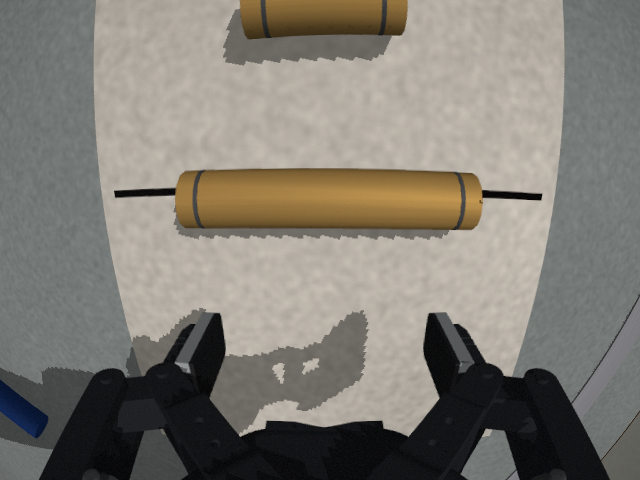

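The rod (175–482, 169–229) lies along the line; its ends show at (115,194) and (542,196). I'll back away and check with all three cameras.

Call:
{"op": "drive_tool", "data": {
  "series": [
    [[-0.8,0,0.3],[0,0,0]],
    [[-0.8,0,0.5],[0,0,0]],
    [[-0.8,0,0.5],[0,0,0]],
    [[0,0,0.5],[0,0,0]],
    [[0,0,0],[0,0,0]]
  ]
}}

```text
time: 10.55
eef_pos: [0.5945, -0.0715, 0.1835]
tcp_rot: [0.431, 0.563, -0.435, 0.555]
contact_force: [-0.3, -1.0, -0.3]
opening: 1.001
```

```bash
python3 - <<'E'
from h import *
from plant import ctrl
c=np.load("pics/w8.npz"); wfit(c,[(115,194.2),(541.5,196.8)],[(235,169.5),(320,168.5),(410,170.5),(235,228),(320,228),(410,228.5)])
sc=ctrl.read_camera("scene"); sd=ctrl.read_camera("side")
for cams in([sc],[sd],[sc,sd]):
    for nm,g,L in(("long",[*MID[:2],YAW],.14),("short",[.5389,.1453,.26],.07)):
        r,f=fit(cams,g,L); p=np.r_[r[:2],0]-MID; print(nm,"uv mm",(p@U*1e3).round(1),(p@V*1e3).round(1),"rel yaw",(r[2]-YAW).round(3),round(f,3))
a=sc["img"][220:370,220:430,::-1]; b=sd["img"][210:350,220:370,::-1]
o=np.hstack([cv2.resize(a,(400,286),interpolation=cv2.INTER_CUBIC),cv2.resize(b,(306,286),interpolation=cv2.INTER_CUBIC)]); cv2.imwrite("pics/end.png",o)
s=ctrl.get_state(); print(s["time"],s["eef_pos"],s["contact_force"])
E
```

```text
line mid [0.5658 0.0597] len 0.2395 yaw 0.2456
rod v mm -1.28 rel yaw 0.0004 res mm [-0.18 -0.18 -0.33 -0.16 -0.23 -0.32]
long uv mm 0.4 -2.4 rel yaw 0.018 0.183
short uv mm -3.0 87.0 rel yaw 0.045 0.246
long uv mm 0.0 -1.8 rel yaw -0.008 0.148
short uv mm -2.9 88.6 rel yaw 0.034 0.124
long uv mm -0.0 -1.9 rel yaw 0.005 0.335
short uv mm -2.6 87.6 rel yaw 0.019 0.39
10.65 [ 0.59417578 -0.06945899  0.18314338] [-0.25137394  0.82876747 -0.47518975]
```

View pics/end.png

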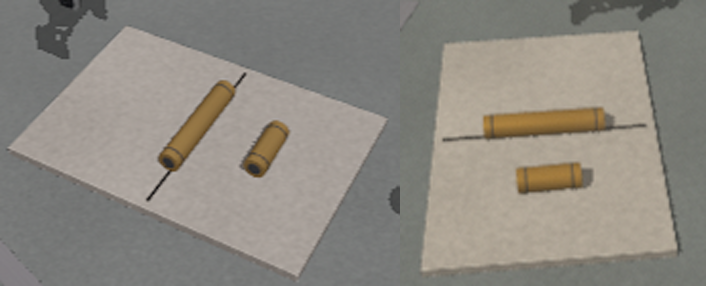

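Both views show the rod along the line, 1–2.5 mm off centre and at rest, with the short rod unmoved. Handing in.

```bash
python3 -c "
from plant import ctrl
print(ctrl.sign_off())"
```

```text
the job is handed in; nothing more can be done
None
```

I rolled the long rod onto the dark line, and it now lies still along it. With the open fingertips pressing lightly on its top, it took four short strokes and about 69 mm of rolling, nearly 5 rad. I then lifted clear, backed off and handed in at about 10.7 s.

- **Sideways:** the rod's centre is 1.3 mm from the line by the wrist camera, 2.4 mm by the scene camera and 1.8 mm by the side camera, all on the side it came from. The limit is 7 mm.
- **Angle:** it is within 0.001 rad of the line by the wrist camera. The scene and side cameras read +0.018 and −0.008 rad (limit 0.12).
- **Lengthways:** it is within about 1 mm of the line's middle by the scene and side cameras. The wrist camera places the line's middle about 3 mm differently, well inside the 55 mm limit.
- **At rest:** its sideways position changed by only 0.1 mm between the last two wrist pictures, one before and one after the fingers lifted.
- **Short rod:** it reads within about 1 mm of where it began.
- **Other objects:** I did not re-measure the spool, cup and punch at the end, but the arm stayed well above or away from them. The gripper was touching nothing when I handed in.

Early on, one lowering move drifted about 7–9 mm sideways in free air, touching nothing. I corrected it before making contact with the rod.

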